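# Seat a tube block against the datum stops of a reading station

### The job

Lift the aluminium tube block out of its storage cradle by its ends, set it down upright on the open bench and let go to change your grip, then take it across its sides. Tilt it so that one end of its base tucks under the lip of the reading station's housing, lower the other end inside the raised border and press the block firmly down onto the bed, then slide it fully home against both side pins and the end stop under the lip, and leave it there. Do not tip the block over and do not disturb the timer, the vial or the cup.

Things in the scene. Friction and masses are not known exactly. Their poses are not given: they have to be found in the camera images.
- tube_block: Plain aluminium tube block, 0.25-0.5 kg, loose. Flat base flange 100 mm (x) by 60 (y), 8 thick; on its middle a solid body 60 mm (x) by 50 (y), from 8 to 44 mm above the underside, six wells in its top. Both ends alike. Origin: centre of underside, z up. Starts in the cradle, its x along the cradle's x. Grip the body across its 60 mm (by the ends) or its 50 mm (by the sides).
- block_center (a point): Centre of the tube block, 22 mm above its underside, axes as the block's.
- block_end_a (a point): Middle of the lower edge of the block's base at its +x end (50 mm from the origin).
- block_end_b (a point): Middle of the lower edge of the block's base at its -x end (50 mm from the origin).
- cradle: White storage cradle, fixed. Floor 110 mm (x) by 76 (y), 6 thick; along each long side a cheek 6 thick, 92 long, top 46 mm above the bench, 64 mm apart inside: no room for fingers between cheeks and block. Open at both x ends. Origin: centre of the underside, on the bench.
- station: Reading station, fixed: grey base, white housing, 176 mm (x) by 100 (y) by 66 high. Origin on the bench under the seated block's centre; x into the housing, y towards the side pins. Bed top at z 18 mm. Seated home, the block's x lies along this x (either way round) and block_center is at (0, 0, 40) mm. Inside, the block has 6 mm of play along x and 14 mm along y.
- bed: Flat steel bed of the station, top at z 18 mm, from x -56 to 50 and y -44 to 37 mm; origin and axes as the station's. Pressed firmly means at least 8 N between block and bed, the block's weight (2.4-4.9 N) included.
- timer: Small white bench timer lying flat, 64 x 64 x 18 mm, loose bystander; origin centre of underside.
- vial: Small reagent vial with screw cap, 33 mm across, 70 mm tall, loose bystander; origin centre of underside.
- cup: Translucent white specimen cup, 61 mm across, 66 mm tall, loose bystander; origin centre of underside.
- end_stop (a point): Foot of the end stop: an upright face 50 mm in +x from the station origin, at bed height (z 18), recessed 10 mm under the lip. Home, the block's flange end touches it.
- lip_edge (a point): Middle of the lip's lower front edge: the housing's upright front face is at x 40 mm, from z 32 (14 mm above the bed) to z 66. For the tuck, the block, tilted over 3 degrees (12 is good), has a lower end edge at least 3 mm behind this edge and within 10 mm of the bed. From near border to lip is 96 mm, so the 100 mm flange enters only tilted.
- side_pin_far (a point): Top centre of the far upright steel side pin, 10 mm diameter, at (30, 35, 34) mm in the station frame. Home, the flange side touches it at y 30.
- side_pin_near (a point): Top centre of the near side pin, alike, at (-30, 35, 34) mm.
- border_near (a point): Middle of the inner top edge of the raised near border, at (-56, 0, 25) mm: 7 mm above the bed and 10 wide. The same border runs along the right (inner face y -44) and, behind the pins, the left (inner face y 37).
Things that resemble listed ones, but are neither listed nor needed, are in the scene too. Leave any purple look-alike of the tube_block alone.

How it is judged (in metres and radians):
On the way, in this order (a step that is already met when the one before it is completed fails the run):
1. the block stands upright on the open bench, let go (height (world z) of tube_block below 0.004 m and angle between block_center's own z axis and vertical below 0.04 rad and contact force between tube_block and the fingers below 0.1 N and linear speed of tube_block below 0.02 m/s), for 0.2 s.
2. the block is tilted with one end of its base under the lip (((x of block_end_a in the frame of station between 0.0425 and 0.054 m and z of block_end_a in the frame of station below 0.028 m and y of block_end_a in the frame of station between -0.045 and 0.035 m and angle between block_center's own z axis and vertical above 0.05 rad) or (x of block_end_b in the frame of station between 0.0425 and 0.054 m and z of block_end_b in the frame of station below 0.028 m and y of block_end_b in the frame of station between -0.045 and 0.035 m and angle between block_center's own z axis and vertical above 0.05 rad))), for 0.1 s.
3. the block lies flat inside the border and is pressed onto the bed with at least 8 N (contact force between tube_block and bed above 8 N and angle between block_center's own z axis and vertical below 0.03 rad and z of block_center in the frame of station between 0.037 and 0.043 m), for 0.05 s.
At the end, for the whole second after the job is handed in: The block lies flat on the bed (within 2 mm and 0.025 rad), its centre within 1.5 mm of home both towards the end stop and towards the side pins, square to the station within 0.025 rad, at rest and released (x of block_center in the frame of station between -0.0015 and 0.0015 m and y of block_center in the frame of station between -0.0015 and 0.0015 m and z of block_center in the frame of station between 0.038 and 0.042 m and angle between block_center's own z axis and vertical below 0.025 rad and angle between the x axis of block_center and the x axis of station, either way round below 0.025 rad and linear speed of tube_block below 0.01 m/s and contact force between tube_block and the fingers below 0.1 N); the robot touches nothing.
It fails at once if the block is tipped over (angle between block_center's own z axis and vertical above 0.7 rad).
It fails at once if the timer is disturbed (moved more than 20 mm) (distance of timer from where it was at the start of the episode above 0.02 m).
It fails at once if the vial is disturbed (moved more than 20 mm) (distance of vial from where it was at the start of the episode above 0.02 m).
It fails at once if the cup is disturbed (moved more than 20 mm) (distance of cup from where it was at the start of the episode above 0.02 m).
It also fails if it takes over 54 s, if anything falls off the work surface, if the arm or the gripper's body presses on something with over 40 N, if the wrist force passes 120 N, or if a joint passes its speed limit or range.

### The arm

A 6-joint arm with a two-finger parallel gripper is mounted at the origin on a cart in front of the work surface, level with it; the furniture and walls round the work are solid. World frame = base frame: x ahead of the robot, y to its left, z up, the work surface at z = 0. Lengths are in m, angles in degrees, forces in N, time in s.
With the tool pointing down it reaches from about 0.375 to 0.9 m from the base axis. Payload 3.1 kg.
Tool frame: the origin (TCP) lies between the finger pads; the fingertips stand 22 mm ahead of it and the grasp point (between the pads) lies 3 mm ahead of it (bot.tip_extent is the distance from the TCP to the fingertips, in m); y points along the fingers, z is the direction in which the jaws open and shut, and the axes are right-handed (so a half turn about y gives the same grasp; the last joint's range is limited). The gripper opens to 87 mm and grips with 3 to 60 N. Pads are 19 mm wide; open, the fingers measure 117 mm over their backs; the gripper's body (75 mm by 190 mm) begins 51 mm behind the grasp point.
Start: joints at [-78.409, 30.224, 82.088, -0, 67.689, -10.227], TCP at [0.232, -0.58, 0.245] pointing down, gripper open.
Joint ranges: [-176.69, 176.69], [-43.24, 126.21], [12.49, 139.97], [-82, 262], [0, 151.66], [-163.58, 163.58]. Speed limits (degrees/s): [159.86, 159.86, 180, 180, 180, 180].

### API

Orientations are given as a 3x3 rotation matrix whose columns are the frame's x, y, z axes.
In Python, from rig import bot, eyes, models gives the robot as it stands. The module is installed in compiled form; this text tells all that it offers.
- The arm moves only by the tool arm_command, never from a script. Its arguments are lists of equal length, an entry for each row: "translation": the shift along the tool's x, y, z each as a share of 0.08 m, from -1 to 1, a list of three; "rotation": the turn, a rotation vector about the tool's x, y, z each as a share of 60 degrees, from -1 to 1, a list of three; "grip": the closure, from -1 (fully open) to 1 (shut), so that 0 is half open. In form: {"translation": [[x, y, z], ...], "rotation": [[rx, ry, rz], ...], "grip": [grip, ...]}. A call has 1 to 5 rows; each row is the pose to reach, as a shift and turn from the pose commanded when the call began, along the tool's axes at that moment; what a row does not reach only later rows make up. A row lasts 1/10 s, in which the tool goes at most 50 mm and 8.59 degrees, less where a joint would pass 70% of its speed; a pose out of reach is approached as far as the arm can. A call with a number of a shift or a turn outside -1 to 1 is refused whole. A call with a gripper value outside its range is refused whole. The fingers move at their own pace and stop on an object; the grip force is fixed at half the most. Time passes only in rows, so rows that repeat a pose let the fingers close. It gives the time, the measured TCP pose, the force and the opening at its end, in the units of the state.
- bot.read_state(): the state, without advancing time (a new reading comes with each control period).
- eyes.capture(name): name is "scene" or "top"; returns a dict with "image" (480x640x3 uint8, blue, green, red), "mtx" (3x3 intrinsics, pixels), "rvec" (rotation vector, rad) and "tvec" (3), from world to camera coordinates, as OpenCV has them. Camera axes: x right, y down, z forward; pixel columns grow to the right and rows downward; lengths in m; the calibration is good to about 2 mm. A picture is of the moment at which its call begins. There is no depth.
- bot.hand_in(): hands the job in, once; it reports no verdict.
Trained networks look in the newest picture that a camera, given by its name, has taken for a name from the list of things; names that differ only in an ending like _2 or _b are one class to them, and where a whole thing is asked for, a point or a joint stands for the part that bears it (a point fixed in the world has none). Each returns a list of dicts, best first, with "conf" (0 to 1); they miss things now and then, are a little off and sometimes report something else, mostly with a low value. They report only what shows in the picture. A call takes as long as a camera call. They do not tell look-alikes from the thing itself.
- models.recognise(camera, thing): "extent" ([left, top, right, bottom] as shares, 0 to 1, of the picture: columns of its width, rows of its height, round what is visible of it).
- models.spot_point(camera, thing): "point" ([column, row] as shares, 0 to 1, of the picture: columns of its width, rows of its height: a listed point, or the origin of a listed thing).
The state is a dict: "time_s": time; "joint_positions": joint angles; "qvel": joint speeds; "tau": joint torques, N m; "position": TCP position; "tcp_rot": TCP orientation; "force": force on the tool from outside, world axes, zero at the start; "moment": the same for the moment, N m; "opening": opening from 0.0 (shut) to 1.0 (fully open).
Only numpy, scipy, OpenCV 4.12 (cv2) and the standard library are available. Lean on these libraries where they do the work, as an engineer would, in place of code of your own. Each camera call takes 0.05 s, during which the arm holds its last target. There are 200 camera calls.

## Working session

There is one attempt and no reset: what is moved stays moved. The work goes in short steps, Python scripts to look and compute and a tool call to move; the robot and the scene stay as the last step left them, time stands still between calls to the robot, and variables do not carry over. Pictures are saved under pics/ and viewed, about 8 in all and at most 12, crops included, and the job is handed in when it is done.

Besides the shell and the picture viewer there is one more tool, called after "Call:" in YAML: its name, and indented under it one key for each argument. arm_command: Moves the arm, as the interface text tells. Shift numbers are shares of 0.08 m and turn numbers shares of 60 degrees, none past 1 either way. Its arguments: {"type":"object","properties":{"translation":{"type":"array"},"rotation":{"type":"array"},"grip":{"type":"array"}},"required":["translation","rotation","grip"]}

```bash
mkdir -p pics; cat > h.py <<'E'
import numpy as np, cv2
from rig import bot, eyes, models
def ray(c,px):
    R,_=cv2.Rodrigues(np.array(c["rvec"],float)); t=np.array(c["tvec"],float).ravel()
    d=R.T@np.linalg.inv(c["mtx"])@np.array([px[0],px[1],1.]); return -R.T@t,d
def atz(c,px,z):
    o,d=ray(c,px); return o+d*(z-o[2])/d[2]
def proj(c,P):
    return cv2.projectPoints(np.array(P,float).reshape(-1,3),np.array(c["rvec"],float),np.array(c["tvec"],float),np.array(c["mtx"],float),None)[0].reshape(-1,2)
E
python3 - <<'E'
from h import *
Z=dict(tube_block=.006,block_center=.028,cradle=0,station=0,bed=.018,timer=0,vial=0,cup=0,end_stop=.018,lip_edge=.032,side_pin_far=.034,side_pin_near=.034,border_near=.025)
s=bot.read_state(); print(s["time_s"],s["position"],np.round(s["tcp_rot"],3).tolist(),s["opening"],s["force"])
for n in("scene","top"):
    c=eyes.capture(n); cv2.imwrite(f"pics/{n}0.png",c["image"])
    for k,z in Z.items():
        print(n,k,[(round(r["conf"],2),(np.array(r["point"])*[640,480]).round(1).tolist(),atz(c,np.array(r["point"])*[640,480],z).round(4)[:2].tolist()) for r in models.spot_point(n,k)[:3]])
E
```

```text
0.0 [ 0.23218285 -0.57954286  0.24355844] [[-0.928, -0.0, 0.372], [-0.372, 0.002, -0.928], [-0.0, -1.0, -0.002]] 0.9983392668753388 [-0.61750234  0.39091668  0.10031438]
scene tube_block [(0.69, [350.2, 166.9], [0.7102, -0.2747]), (0.68, [342.9, 365.1], [0.3565, 0.1396]), (0.66, [374.3, 212.6], [0.5646, -0.1936])]
scene block_center [(0.98, [352.3, 159.1], [0.7092, -0.2796]), (0.76, [376.2, 207.8], [0.5583, -0.1898]), (0.73, [347.8, 358.3], [0.3518, 0.1336])]
scene cradle [(0.95, [373.0, 218.4], [0.5582, -0.1824])]
scene station [(0.91, [249.0, 307.6], [0.572, 0.1727]), (0.43, [235.8, 316.5], [0.5743, 0.204])]
scene bed [(0.71, [251.6, 308.3], [0.5566, 0.1775])]
scene timer [(0.64, [294.8, 244.0], [0.6279, -0.0048])]
scene vial [(0.81, [257.7, 230.0], [0.7157, 0.0237])]
scene cup [(0.94, [276.1, 209.0], [0.7356, -0.0497])]
scene end_stop [(0.62, [238.7, 284.7], [0.6171, 0.1583])]
scene lip_edge [(0.96, [239.1, 282.5], [0.6114, 0.1602])]
scene side_pin_far [(0.78, [226.6, 294.0], [0.6057, 0.1955])]
scene side_pin_near [(0.65, [240.8, 285.4], [0.6022, 0.1633]), (0.56, [234.3, 315.4], [
[... 524 characters left out ...]
 [235.7, 231.8], [0.5686, 0.1696])]
top bed [(0.72, [234.8, 230.7], [0.5689, 0.1687])]
top timer [(0.66, [320.8, 205.3], [0.6266, -0.0035]), (0.15, [411.1, 236.1], [0.5661, -0.1896])]
top vial [(0.84, [305.9, 159.4], [0.7224, 0.0289])]
top cup [(0.6, [336.5, 156.2], [0.7304, -0.0345]), (0.22, [220.8, 257.5], [0.5154, 0.1982])]
top end_stop [(0.94, [243.4, 207.4], [0.6165, 0.153])]
top lip_edge [(0.74, [235.5, 210.0], [0.6089, 0.1666]), (0.6, [220.8, 207.2], [0.614, 0.1961])]
top side_pin_far [(0.84, [220.6, 210.8], [0.6064, 0.1959]), (0.23, [337.3, 155.7], [0.7227, -0.0348])]
top side_pin_near [(0.59, [208.1, 239.8], [0.548, 0.2184])]
top border_near [(0.64, [223.6, 255.5], [0.518, 0.1883])]
```

View pics/top0.png

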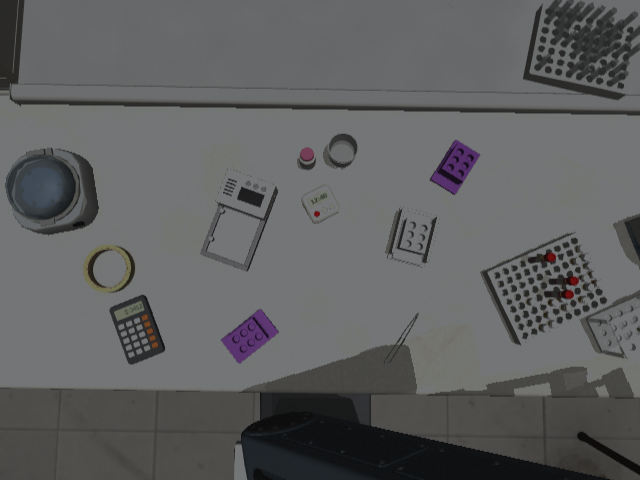

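View pics/scene0.png

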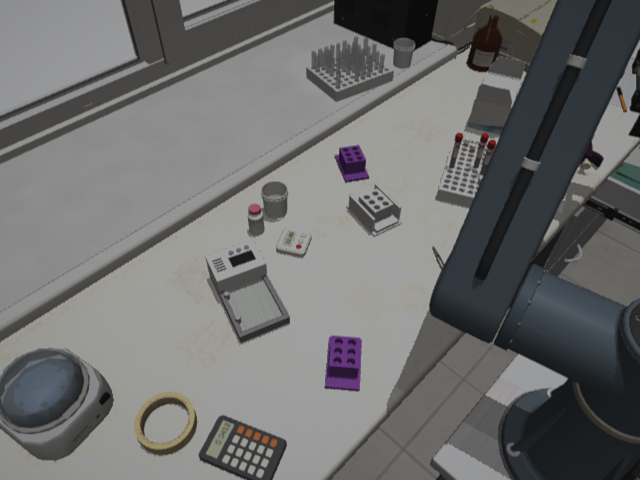

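The top picture shows the aluminium block in its cradle at about (415,236), the station at (238,222), and the purple look-alikes at (456,166) and (249,336). In the scene view the block is at (374,205) and the station at (248,290). Next I'll enlarge both with a model overlay.

```bash
cat > crop.py <<'E'
from h import *
def crop(img,x,y,w,h,W=400,H=300):
    return cv2.resize(img[y:y+h,x:x+w],(W,H),interpolation=cv2.INTER_CUBIC)
def bright(i): return np.clip(255*(i/255.)**.6,0,255).astype(np.uint8)
E
python3 - <<'E'
from crop import *
t=cv2.imread("pics/top0.png");s=cv2.imread("pics/scene0.png")
a=np.vstack([np.hstack([crop(t,360,190,104,78),crop(t,180,165,120,90*1+30,400,400)[:300]]),np.hstack([crop(s,330,175,84,63),crop(s,190,235,120,90+20,400,367)[:300]])])
cv2.imwrite("pics/c1.png",bright(a))
E
```

```text
(no output)
```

View pics/c1.png

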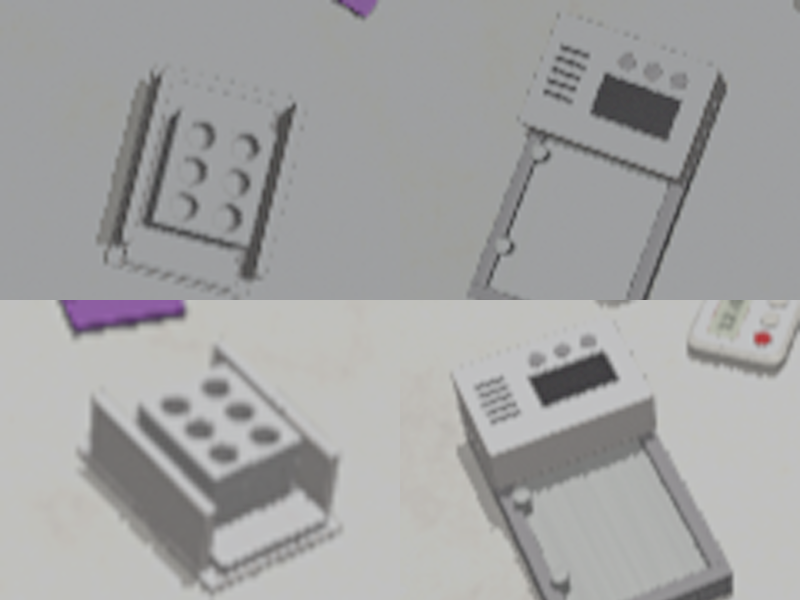

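```bash
python3 - <<'E'
from h import *
from scipy.optimize import least_squares
C={n:eyes.capture(n) for n in("top","scene")}
for n in C:
    o,_=ray(C[n],(320,240)); print(n,o.round(3))
L,R=46.5,-53.5
st={"top":[((30,35,34),(222,210.9)),((-30,35,34),(211.2,238.8)),((110,L,66),(227.1,168.6)),((110,R,66),(276.6,188.4)),((40,L,66),(216.6,202.5))],
"scene":[((30,35,34),(226.6,294.4)),((-30,35,34),(237,317)),((40,L,66),(217.6,280.6)),((40,R,66),(266.5,264.1)),((110,L,66),(205.6,256.9)),((110,R,66),(254.5,240.1)),((40,R,32),(265,276))]}
w=np.array([(203,136),(245,148),(193,170),(236,182),(183,206),(229,217)])/3.846+[360,190]
w2=np.array([(176,406),(216,388),(199,429),(239,411),(224,453),(265,435)])
w2=(w2-[0,300])/4.762+[330,175]
wells=[(18*a,b*11,50) for a in(1,0,-1) for b in(1,-1)]
bl={"top":list(zip(wells,w)),"scene":list(zip(wells,w2))}
def fit(d,x0,ns,free=False):
    def f(p):
        c,s=np.cos(p[2]),np.sin(p[2]);r=[]
        for n in ns:
            P=np.array([q[0] for q in d[n]],float)/1000
            if free:P[:,:2]*=[p[3],p[4]]
            W=np.c_[p[0]+c*P[:,0]-s*P[:,1],p[1]+s*P[:,0]+c*P[:,1],P[:,2]]
            r.append(proj(C[n],W)-np.array([q[1] for q in d[n]]))
        return np.vstack(r).ravel()
    return least_squares(f,x0+([1,1] if free else []))
for nm,d,x0,fr in(("station",st,[.57,.17,-.4],0),("block",bl,[.56,-.19,-.25],1)):
    for ns in(["top"],["scene"],["top","scene"]):
        r=fit(d,x0,ns,fr); print(nm,ns,r.x[:2].round(4),np.degrees(r.x[2]).round(2),r.x[3:],np.abs(r.fun).max().round(2), (r.fun.reshape(-1,2).round(1).tolist() if len(ns)==2 else ""))
E
```

```text
top [0.453 0.004 1.085]
scene [0.072 0.504 0.837]
station ['top'] [0.565  0.1705] -19.81 [] 1.74 
station ['scene'] [0.5661 0.1734] -20.37 [] 2.78 
station ['top', 'scene'] [0.5657 0.1723] -20.15 [] 3.26 [[-0.9, 0.2], [-1.5, 0.3], [1.2, -0.0], [-0.5, -1.5], [-1.9, -0.8], [0.2, -0.7], [0.6, 0.7], [-0.5, 1.0], [0.6, -0.1], [0.0, -1.1], [-0.5, -0.5], [3.3, -0.9]]
block ['top'] [ 0.5615 -0.1901] -14.31 [1.02347024 1.04065854] 0.32 
block ['scene'] [ 0.5605 -0.1891] -13.39 [1.03191187 1.04586777] 0.17 
block ['top', 'scene'] [ 0.5612 -0.1898] -13.96 [1.02833666 1.04167239] 0.45 [[-0.5, 0.1], [-0.0, -0.0], [-0.1, 0.3], [0.1, 0.2], [0.2, 0.1], [-0.4, 0.3], [-0.0, -0.4], [0.0, -0.3], [0.1, -0.3], [0.1, -0.3], [-0.2, -0.3], [-0.3, -0.3]]
```

```bash
cat > pl.py <<'E'
from h import *
from scipy.spatial.transform import Rotation as Ro
def down(zdeg,pitch=0):
    a=np.radians(zdeg); z=np.array([np.cos(a),np.sin(a),0]); y=np.array([0,0,-1.]); x=np.cross(y,z)
    return Ro.from_matrix(np.c_[x,y,z])*Ro.from_euler('z',pitch,degrees=True)
def cur():
    s=bot.read_state(); return np.array(s["position"]),Ro.from_matrix(s["tcp_rot"])
def legs(wps,p=None,R=None):
    """waypoints -> shares for each call"""
    if p is None:p,R=cur()
    for P,Q in wps:
        P=np.array(P,float);d=R.inv().apply(P-p);rv=np.degrees((R.inv()*Q).as_rotvec())
        n=int(max(1,np.ceil(np.abs(d).max()/.08-1e-6),np.ceil(np.linalg.norm(rv)/41)))
        for k in range(n):
            q=R*Ro.from_rotvec(np.radians(rv)/n); t=p+(P-p)/(n-k)
            print("T",(R.inv().apply(t-p)/.08).round(3).tolist(),"R",(rv/n/60).round(3).tolist(),"->",t.round(3).tolist(),"rows>=",int(np.ceil(max(np.linalg.norm(t-p)/.05,np.linalg.norm(rv)/n/8.59))))
            p,R=t,q
def st():
    s=bot.read_state();R=np.array(s["tcp_rot"])
    print("t",round(s["time_s"],2),"p",np.round(s["position"],4).tolist(),"zdir",np.degrees(np.arctan2(R[1,2],R[0,2])).round(2),"y",R[:,1].round(3).tolist(),"F",np.round(s["force"],1).tolist(),"M",np.round(s["moment"],2).tolist(),"open",round(s["opening"],3),"J",np.round(s["joint_positions"],0).tolist())
E
python3 - <<'E'
from pl import *
st(); D=down(-14)
legs([((.561,-.190,.23),D),((.561,-.190,.12),D)])
E
```

```text
t 1.5 p [0.2323, -0.5802, 0.2445] zdir -68.18 y [0.0, 0.0, -1.0] F [0.2, -0.2, 0.7] M [-0.02, 0.03, -0.01] open 1.0 J [-78.0, 30.0, 82.0, 0.0, 68.0, -10.0]
T [-0.938, 0.03, -0.5] R [0.0, -0.151, -0.0] -> [0.287, -0.515, 0.242] rows>= 2
T [-1.005, 0.03, -0.347] R [0.0, -0.151, -0.0] -> [0.342, -0.45, 0.24] rows>= 2
T [-1.047, 0.03, -0.185] R [0.0, -0.151, -0.0] -> [0.397, -0.385, 0.237] rows>= 2
T [-1.063, 0.03, -0.018] R [0.0, -0.151, -0.0] -> [0.451, -0.32, 0.235] rows>= 2
T [-1.052, 0.03, 0.149] R [0.0, -0.151, -0.0] -> [0.506, -0.255, 0.232] rows>= 2
T [-1.016, 0.03, 0.312] R [0.0, -0.151, -0.0] -> [0.561, -0.19, 0.23] rows>= 2
T [0.0, 0.688, -0.0] R [-0.0, 0.0, -0.0] -> [0.561, -0.19, 0.175] rows>= 2
T [0.0, 0.687, -0.0] R [-0.0, 0.0, -0.0] -> [0.561, -0.19, 0.12] rows>= 2
```

Call:
arm_command:
  translation:
    - [-0.94,0.03,-0.5]
    - [-0.94,0.03,-0.5]
  rotation:
    - [0,-0.151,0]
    - [0,-0.151,0]
  grip: [-1,-1]

```text
time_s: 1.7
position: [0.2877, -0.5139, 0.2418]
tcp_rot: [[-0.858, 0.0, 0.514], [-0.514, 0.001, -0.858], [-0.001, -1.0, -0.001]]
force: [0.0, -0.2, 0.9]
opening: 0.998
```

Call:
arm_command:
  translation:
    - [-1,0.03,-0.35]
    - [-1,0.03,-0.35]
  rotation:
    - [0,-0.151,0]
    - [0,-0.151,0]
  grip: [-1,-1]

```text
time_s: 1.9
position: [0.3427, -0.4476, 0.2396]
tcp_rot: [[-0.765, 0.0, 0.644], [-0.644, 0.001, -0.765], [-0.001, -1.0, -0.001]]
force: [-0.3, -0.5, -0.4]
opening: 1.001
```

Call:
arm_command:
  translation:
    - [-1,0.03,-0.185]
    - [-1,0.03,-0.185]
  rotation:
    - [0,-0.151,0]
    - [0,-0.151,0]
  grip: [-1,-1]

```text
time_s: 2.1
position: [0.3947, -0.3846, 0.2373]
tcp_rot: [[-0.653, 0.0, 0.757], [-0.757, 0.001, -0.653], [-0.001, -1.0, -0.001]]
force: [0.9, -1.5, -0.2]
opening: 0.994
```

Call:
arm_command:
  translation:
    - [-1,0.03,-0.02]
    - [-1,0.03,-0.02]
  rotation:
    - [0,-0.151,0]
    - [0,-0.151,0]
  grip: [-1,-1]

```text
time_s: 2.3
position: [0.4461, -0.3232, 0.235]
tcp_rot: [[-0.526, 0.0, 0.851], [-0.851, 0.001, -0.526], [-0.001, -1.0, -0.0]]
force: [0.1, -0.1, -0.0]
opening: 0.999
```

Call:
arm_command:
  translation:
    - [-1,0.03,0.15]
    - [-1,0.03,0.15]
  rotation:
    - [0,-0.151,0]
    - [0,-0.151,0]
  grip: [-1,-1]

```text
time_s: 2.5
position: [0.4987, -0.2619, 0.2326]
tcp_rot: [[-0.385, 0.001, 0.923], [-0.923, 0.001, -0.385], [-0.001, -1.0, 0.0]]
force: [0.3, -0.4, -0.3]
opening: 1.0
```

Call:
arm_command:
  translation:
    - [-1,0.03,0.31]
    - [-1,0.03,0.31]
    - [-1,0.03,0.31]
  rotation:
    - [0,-0.151,0]
    - [0,-0.151,0]
    - [0,-0.151,0]
  grip: [-1,-1,-1]

```text
time_s: 2.8
position: [0.5535, -0.1967, 0.2301]
tcp_rot: [[-0.234, 0.002, 0.972], [-0.972, 0.001, -0.234], [-0.001, -1.0, 0.001]]
force: [-1.1, -0.2, -0.2]
opening: 1.0
```

```bash
python3 -c "
from pl import *
st(); D=down(-14)
legs([((.561,-.190,.13),D),((.561,-.190,.042),D)])"
```

```text
t 2.8 p [0.5535, -0.1967, 0.2301] zdir -13.52 y [0.002, 0.001, -1.0] F [-1.1, -0.2, -0.2] M [-0.04, 0.01, 0.02] open 1.0 J [-31.0, 28.0, 89.0, 0.0, 63.0, -17.0]
T [-0.051, 0.626, 0.035] R [-0.001, 0.004, -0.001] -> [0.557, -0.193, 0.18] rows>= 2
T [-0.052, 0.626, 0.035] R [-0.001, 0.004, -0.001] -> [0.561, -0.19, 0.13] rows>= 2
T [-0.0, 0.55, 0.0] R [0.0, -0.0, 0.0] -> [0.561, -0.19, 0.086] rows>= 1
T [-0.0, 0.55, 0.0] R [0.0, -0.0, 0.0] -> [0.561, -0.19, 0.042] rows>= 1
```

Call:
arm_command:
  translation:
    - [-0.1,1,0.07]
    - [-0.1,1,0.07]
    - [-0.1,1,0.07]
  rotation:
    - [0,0.008,0]
    - [0,0.008,0]
    - [0,0.008,0]
  grip: [-1,-1,-1]

```text
time_s: 3.1
position: [0.5554, -0.1925, 0.1461]
tcp_rot: [[-0.247, -0.009, 0.969], [-0.969, 0.005, -0.247], [-0.002, -1.0, -0.01]]
force: [-1.4, 0.9, 0.9]
opening: 1.006
```

Call:
arm_command:
  translation:
    - [0,0.75,0]
    - [0,0.75,0]
    - [0,0.75,0]
  rotation:
    - [0,0,0]
    - [0,0,0]
    - [0,0,0]
  grip: [-1,-1,-1]

```text
time_s: 3.4
position: [0.5574, -0.194, 0.0896]
tcp_rot: [[-0.248, -0.003, 0.969], [-0.969, 0.002, -0.248], [-0.001, -1.0, -0.003]]
force: [0.6, -0.0, -0.2]
opening: 1.002
```

```bash
python3 - <<'E'
from pl import *
from crop import *
st(); D=down(-14)
legs([((.561,-.190,.041),D)])
t=eyes.capture("top")["image"];s=eyes.capture("scene")["image"]
cv2.imwrite("pics/c2.png",bright(np.hstack([crop(t,360,180,100,100,400,400),crop(s,320,160,100,100,400,400)])))
E
```

```text
t 3.4 p [0.5574, -0.194, 0.0896] zdir -14.34 y [-0.003, 0.002, -1.0] F [0.6, -0.0, -0.2] M [-0.05, -0.05, -0.01] open 1.002 J [-30.0, 40.0, 94.0, -0.0, 47.0, -16.0]
T [-0.059, 0.608, 0.034] R [0.003, -0.006, -0.001] -> [0.561, -0.19, 0.041] rows>= 1
```

View pics/c2.png

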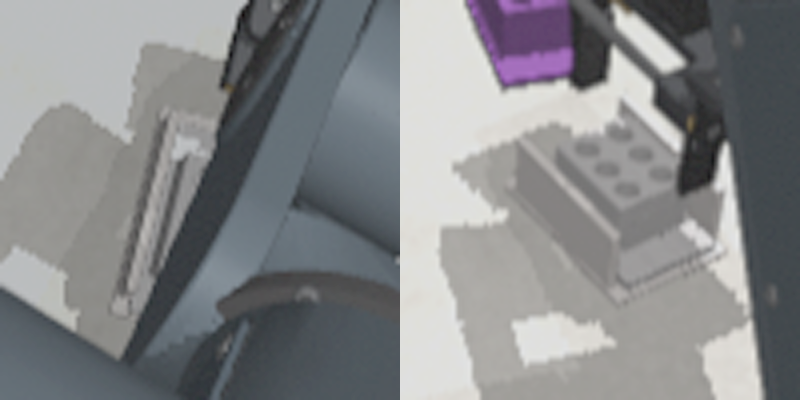

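The top view is mostly hidden by the arm. The scene view shows the fingertips at about (590,85) and (698,188) in the crop, above and straddling the block. I'll check that against their projection.

```bash
python3 - <<'E'
from pl import *
c=eyes.capture("scene"); p,R=cur()
q=[p+R.apply([x,.022,z]) for z in(-.0585,-.0435,.0435,.0585) for x in(-.0095,.0095)]
print(((proj(c,q)-[320,160])*4+[400,0]).round(0).tolist())
E
```

```text
[[687.0, 200.0], [716.0, 187.0], [670.0, 183.0], [699.0, 170.0], [576.0, 89.0], [604.0, 77.0], [560.0, 73.0], [588.0, 62.0]]
```

Call:
arm_command:
  translation:
    - [-0.06,0.3,0.035]
    - [-0.06,0.45,0.035]
    - [-0.06,0.6,0.035]
    - [-0.06,0.6,0.035]
  rotation:
    - [0,0,0]
    - [0,0,0]
    - [0,0,0]
    - [0,0,0]
  grip: [-1,-1,-1,-1]

```text
time_s: 3.95
position: [0.5616, -0.1896, 0.0413]
tcp_rot: [[-0.247, -0.002, 0.969], [-0.969, 0.001, -0.247], [-0.001, -1.0, -0.002]]
force: [-0.4, 0.5, -0.2]
opening: 0.999
```

Call:
arm_command:
  translation:
    - [0,0,0]
    - [0,0,0]
    - [0,0,0]
    - [0,0,0]
    - [0,0,0]
  rotation:
    - [0,0,0]
    - [0,0,0]
    - [0,0,0]
    - [0,0,0]
    - [0,0,0]
  grip: [1,1,1,1,1]

```text
time_s: 4.45
position: [0.5626, -0.19, 0.0426]
tcp_rot: [[-0.247, 0.001, 0.969], [-0.969, -0.0, -0.247], [0.0, -1.0, 0.001]]
force: [-0.7, 0.2, 2.5]
opening: 0.686
```

```bash
python3 -c "
from pl import *
st()"
```

```text
t 4.45 p [0.5626, -0.19, 0.0426] zdir -14.3 y [0.001, -0.0, -1.0] F [-0.7, 0.2, 2.5] M [-0.02, 0.03, 0.05] open 0.686 J [-29.0, 44.0, 94.0, -0.0, 41.0, -15.0]
```

```bash
python3 -c "
from pl import *
D=down(-14.3);E=down(-20)
legs([((.5626,-.190,.1126),D),((.46,-.02,.1126),E),((.46,-.02,.045),E)])"
```

```text
T [-0.0, -0.875, 0.001] R [-0.001, 0.0, 0.0] -> [0.563, -0.19, 0.113] rows>= 2
T [-0.871, 0.0, -0.884] R [-0.0, 0.047, -0.0] -> [0.511, -0.105, 0.113] rows>= 2
T [-0.826, 0.0, -0.926] R [-0.0, 0.047, -0.0] -> [0.46, -0.02, 0.113] rows>= 2
T [-0.0, 0.845, -0.0] R [-0.0, -0.0, -0.0] -> [0.46, -0.02, 0.045] rows>= 2
```

Call:
arm_command:
  translation:
    - [0,-0.15,0]
    - [0,-0.35,0]
    - [0,-0.6,0]
    - [0,-0.85,0]
    - [0,-0.88,0]
  rotation:
    - [0,0,0]
    - [0,0,0]
    - [0,0,0]
    - [0,0,0]
    - [0,0,0]
  grip: [1,1,1,1,1]

```text
time_s: 4.95
position: [0.5637, -0.1905, 0.1151]
tcp_rot: [[-0.247, 0.004, 0.969], [-0.969, -0.002, -0.247], [0.001, -1.0, 0.005]]
force: [0.6, -0.6, -3.5]
opening: 0.688
```

Call:
arm_command:
  translation:
    - [-0.22,0,-0.22]
    - [-0.45,0,-0.45]
    - [-0.7,0,-0.7]
    - [-0.87,0,-0.89]
  rotation:
    - [0,0.01,0]
    - [0,0.02,0]
    - [0,0.04,0]
    - [0,0.047,0]
  grip: [1,1,1,1]

```text
time_s: 5.35
position: [0.5084, -0.103, 0.1118]
tcp_rot: [[-0.295, -0.003, 0.956], [-0.956, 0.002, -0.295], [-0.001, -1.0, -0.003]]
force: [-0.4, -0.3, -4.5]
opening: 0.682
```

Call:
arm_command:
  translation:
    - [-0.25,0,-0.25]
    - [-0.5,0,-0.55]
    - [-0.75,0,-0.8]
    - [-0.83,0,-0.93]
    - [-0.83,0,-0.93]
  rotation:
    - [0,0.01,0]
    - [0,0.02,0]
    - [0,0.04,0]
    - [0,0.047,0]
    - [0,0.047,0]
  grip: [1,1,1,1,1]

```text
time_s: 5.85
position: [0.457, -0.0182, 0.1122]
tcp_rot: [[-0.339, -0.003, 0.941], [-0.941, 0.001, -0.339], [0.0, -1.0, -0.003]]
force: [1.2, -0.4, -3.6]
opening: 0.69
```

Call:
arm_command:
  translation:
    - [0,0.2,0]
    - [0,0.45,0]
    - [0,0.7,0]
    - [0,0.85,0]
    - [0,0.85,0]
  rotation:
    - [0,0,0]
    - [0,0,0]
    - [0,0,0]
    - [0,0,0]
    - [0,0,0]
  grip: [1,1,1,1,1]

```text
time_s: 6.35
position: [0.4599, -0.0207, 0.043]
tcp_rot: [[-0.342, -0.001, 0.94], [-0.94, 0.0, -0.342], [0.0, -1.0, -0.001]]
force: [0.1, -0.7, -2.9]
opening: 0.689
```

```bash
python3 -c "
from pl import *
st()"
```

```text
t 6.35 p [0.4599, -0.0207, 0.043] zdir -19.99 y [-0.001, 0.0, -1.0] F [0.1, -0.7, -2.9] M [0.02, -0.07, -0.03] open 0.689 J [-17.0, 40.0, 114.0, -0.0, 27.0, 3.0]
```

Now I'll lower about 6.5 mm more in small steps.

Call:
arm_command:
  translation:
    - [0,0.03,0]
    - [0,0.055,0]
    - [0,0.075,0]
    - [0,0.075,0]
  rotation:
    - [0,0,0]
    - [0,0,0]
    - [0,0,0]
    - [0,0,0]
  grip: [1,1,1,1]

```text
time_s: 6.75
position: [0.4594, -0.0197, 0.0389]
tcp_rot: [[-0.341, 0.001, 0.94], [-0.94, -0.0, -0.341], [-0.0, -1.0, 0.001]]
force: [-0.9, 0.4, -3.7]
opening: 0.685
```

Call:
arm_command:
  translation:
    - [0,0.02,0]
    - [0,0.03,0]
    - [0,0.03,0]
  rotation:
    - [0,0,0]
    - [0,0,0]
    - [0,0,0]
  grip: [1,1,1]

```text
time_s: 7.05
position: [0.4592, -0.0195, 0.0365]
tcp_rot: [[-0.341, 0.001, 0.94], [-0.94, -0.0, -0.341], [-0.0, -1.0, 0.001]]
force: [0.2, 0.3, 0.4]
opening: 0.684
```

Call:
arm_command:
  translation:
    - [0,0,0]
    - [0,0,0]
    - [0,0,0]
    - [0,0,0]
    - [0,0,0]
  rotation:
    - [0,0,0]
    - [0,0,0]
    - [0,0,0]
    - [0,0,0]
    - [0,0,0]
  grip: [-1,-1,-1,-1,-1]

```text
time_s: 7.55
position: [0.4591, -0.0195, 0.0361]
tcp_rot: [[-0.341, 0.0, 0.94], [-0.94, -0.0, -0.341], [0.0, -1.0, 0.0]]
force: [0.4, 0.4, 0.7]
opening: 0.978
```

Call:
arm_command:
  translation:
    - [0,-0.3,0]
    - [0,-0.6,0]
    - [0,-0.9,0]
    - [0,-0.9,0]
  rotation:
    - [0,0,0]
    - [0,0,0]
    - [0,0,0]
    - [0,0,0]
  grip: [-1,-1,-1,-1]

```text
time_s: 7.95
position: [0.4606, -0.0199, 0.1104]
tcp_rot: [[-0.341, 0.005, 0.94], [-0.94, -0.002, -0.341], [-0.0, -1.0, 0.006]]
force: [0.3, -0.2, 0.5]
opening: 0.999
```

Call:
arm_command:
  translation:
    - [0,0,0]
    - [0,0,0]
    - [0,0,0]
    - [0,0,0]
  rotation:
    - [0,-0.12,0]
    - [0,-0.25,0]
    - [0,-0.38,0]
    - [0,-0.5,0]
  grip: [-1,-1,-1,-1]

```text
time_s: 8.35
position: [0.4585, -0.0194, 0.1074]
tcp_rot: [[0.18, -0.001, 0.984], [-0.984, 0.0, 0.18], [-0.001, -1.0, -0.001]]
force: [-0.1, 0.3, -0.2]
opening: 0.998
```

Call:
arm_command:
  translation:
    - [0,0,0]
    - [0,0,0]
    - [0,0,0]
    - [0,0,0]
  rotation:
    - [0,-0.12,0]
    - [0,-0.25,0]
    - [0,-0.38,0]
    - [0,-0.5,0]
  grip: [-1,-1,-1,-1]

```text
time_s: 8.75
position: [0.4585, -0.0194, 0.1073]
tcp_rot: [[0.648, -0.002, 0.762], [-0.762, 0.0, 0.648], [-0.001, -1.0, -0.001]]
force: [0.4, -0.2, -0.7]
opening: 0.998
```

Call:
arm_command:
  translation:
    - [0,0,0]
    - [0,0,0]
    - [0,0,0]
    - [0,0,0]
    - [0,0,0]
  rotation:
    - [0,-0.12,0]
    - [0,-0.25,0]
    - [0,-0.38,0]
    - [0,-0.5,0]
    - [0,-0.5,0]
  grip: [-1,-1,-1,-1,-1]

```text
time_s: 9.25
position: [0.4585, -0.0194, 0.1074]
tcp_rot: [[0.94, -0.001, 0.341], [-0.341, 0.0, 0.94], [-0.001, -1.0, -0.0]]
force: [-0.6, -0.3, -0.9]
opening: 0.999
```

```bash
python3 - <<'E'
from pl import *
from crop import *
st()
t=eyes.capture("top");s=eyes.capture("scene")
for n,c in(("top",t),("scene",s)):
  for k,z in(("block_center",.022),("side_pin_far",.034),("side_pin_near",.034),("end_stop",.018),("border_near",.025),("lip_edge",.032)):
    print(n,k,[(round(r["conf"],2),atz(c,np.array(r["point"])*[640,480],z).round(4)[:2].tolist()) for r in models.spot_point(n,k)[:3]])
a=np.hstack([crop(t["image"],190,160,160,120,400,300),crop(s["image"],190,200,160,120,400,300)])
b=np.hstack([crop(t["image"],190,190,80,60,400,300),crop(s["image"],200,260,100,75,400,300)])
cv2.imwrite("pics/c3.png",bright(np.vstack([a,b])))
E
```

```text
t 9.25 p [0.4585, -0.0194, 0.1074] zdir 70.04 y [-0.001, 0.0, -1.0] F [-0.6, -0.3, -0.9] M [0.11, -0.12, 0.04] open 0.999 J [-16.0, 32.0, 112.0, -0.0, 36.0, -86.0]
top block_center [(0.77, [0.3669, 0.14]), (0.64, [0.7094, -0.2687])]
top side_pin_far [(0.89, [0.6055, 0.192])]
top side_pin_near [(0.55, [0.5473, 0.2151])]
top end_stop [(0.58, [0.6119, 0.1597])]
top border_near [(0.64, [0.5139, 0.1921])]
top lip_edge [(0.71, [0.6013, 0.1658])]
scene block_center [(0.84, [0.3578, 0.1327]), (0.67, [0.5526, -0.1685]), (0.61, [0.453, -0.0115])]
scene side_pin_far [(0.61, [0.6107, 0.1934])]
scene side_pin_near [(0.77, [0.5573, 0.2135]), (0.26, [0.3953, 0.0126]), (0.19, [0.6089, 0.1576])]
scene end_stop [(0.97, [0.6141, 0.154])]
scene border_near [(0.98, [0.5135, 0.1945])]
scene lip_edge [(0.82, [0.607, 0.1634])]
```

View pics/c3.png

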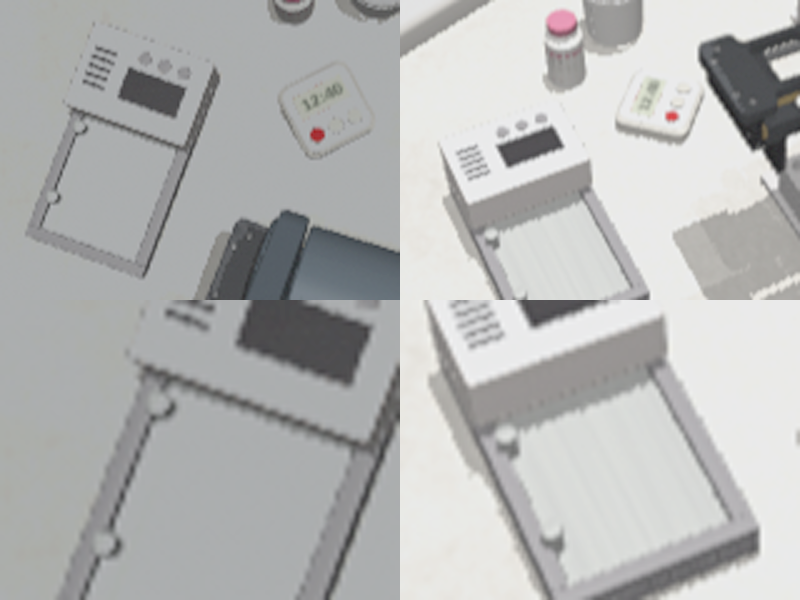

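The picture shows the station with its pins at crop points (159,401) and (105,543) in the top view. The timer, vial and cup are undisturbed. I'll take the station as about (0.567, 0.173), yaw -20°, and now grip across the sides.

Call:
arm_command:
  translation:
    - [0,0.3,0]
    - [0,0.6,0]
    - [0,0.8,0]
    - [0,0.91,0]
    - [0,0.91,0]
  rotation:
    - [0,0,0]
    - [0,0,0]
    - [0,0,0]
    - [0,0,0]
    - [0,0,0]
  grip: [-1,-1,-1,-1,-1]

```text
time_s: 10.45
position: [0.4585, -0.0194, 0.0345]
tcp_rot: [[0.94, -0.002, 0.341], [-0.341, 0.001, 0.94], [-0.002, -1.0, -0.0]]
force: [0.5, -0.1, 0.4]
opening: 1.0
```

Call:
arm_command:
  translation:
    - [0,0,0]
    - [0,0,0]
    - [0,0,0]
    - [0,0,0]
    - [0,0,0]
  rotation:
    - [0,0,0]
    - [0,0,0]
    - [0,0,0]
    - [0,0,0]
    - [0,0,0]
  grip: [1,1,1,1,1]

```text
time_s: 10.95
position: [0.4592, -0.0196, 0.0357]
tcp_rot: [[0.94, 0.001, 0.341], [-0.341, -0.0, 0.94], [0.001, -1.0, 0.0]]
force: [0.6, -0.3, -0.6]
opening: 0.635
```

```bash
python3 -c "
from pl import *
st()"
```

```text
t 10.95 p [0.4592, -0.0196, 0.0357] zdir 70.06 y [0.001, -0.0, -1.0] F [0.6, -0.3, -0.6] M [0.12, -0.12, 0.02] open 0.635 J [-16.0, 40.0, 114.0, -0.0, 25.0, -86.0]
```

Call:
arm_command:
  translation:
    - [0,0,0]
    - [0,0,0]
  rotation:
    - [0,0,0]
    - [0,0,0]
  grip: [1,1]

```text
time_s: 11.15
position: [0.4593, -0.0194, 0.0357]
tcp_rot: [[0.94, 0.001, 0.341], [-0.341, -0.0, 0.94], [0.001, -1.0, 0.0]]
force: [1.4, 1.4, 3.2]
opening: 0.575
```

```bash
cat > tgt.py <<'E'
from pl import *
S=np.array([.567,.1727,0]); YAW=-20
RS=Ro.from_euler('z',YAW,degrees=True)
def tcp(ex,ey,ez,pitch,h=35.7):
    """TCP pose for the far lower edge at station mm, tilted pitch deg"""
    off=Ro.from_euler('y',pitch,degrees=True).apply([-50,0,h])
    return S+RS.apply((np.array([ex,ey,ez])+off)/1000), down(YAW+90,pitch)
def where(h=35.7):
    p,R=cur(); e=p+R.apply(np.array([50,h,0])/1000)
    q=RS.inv().apply(e-S)*1000; y=RS.inv().apply(R.as_matrix()[:,1]); 
    print("end edge (station mm)",q.round(1).tolist(),"pitch",np.degrees(np.arctan2(-y[0],-y[2])).round(2))
E
python3 - <<'E'
from tgt import *
st()
p,R=cur(); where()
legs([(p+[0,0,.075],R),tcp(33,-6,62,10),tcp(33,-6,30,10)])
E
```

```text
t 11.15 p [0.4593, -0.0194, 0.0357] zdir 70.04 y [0.001, -0.0, -1.0] F [1.4, 1.4, 3.2] M [0.37, -0.21, -0.01] open 0.575 J [-16.0, 40.0, 114.0, 0.0, 25.0, -86.0]
end edge (station mm) [14.5, -217.3, 0.0] pitch -0.04
T [0.001, -0.937, 0.0] R [0.0, 0.0, 0.0] -> [0.459, -0.019, 0.111] rows>= 2
T [0.107, 0.02, 0.881] R [-0.0, 0.0, 0.056] -> [0.491, 0.044, 0.109] rows>= 2
T [0.108, 0.014, 0.881] R [-0.0, 0.0, 0.056] -> [0.523, 0.107, 0.107] rows>= 2
T [0.108, 0.008, 0.881] R [-0.0, 0.0, 0.056] -> [0.556, 0.17, 0.106] rows>= 2
T [0.069, 0.394, -0.0] R [-0.0, -0.0, -0.0] -> [0.556, 0.17, 0.074] rows>= 1
```

Call:
arm_command:
  translation:
    - [0,-0.15,0]
    - [0,-0.35,0]
    - [0,-0.6,0]
    - [0,-0.85,0]
    - [0,-0.94,0]
  rotation:
    - [0,0,0]
    - [0,0,0]
    - [0,0,0]
    - [0,0,0]
    - [0,0,0]
  grip: [1,1,1,1,1]

```text
time_s: 11.65
position: [0.4593, -0.0196, 0.1122]
tcp_rot: [[0.94, 0.002, 0.341], [-0.341, -0.001, 0.94], [0.002, -1.0, -0.0]]
force: [1.4, 0.1, -3.1]
opening: 0.57
```

Call:
arm_command:
  translation:
    - [0.03,0,0.25]
    - [0.05,0.01,0.5]
    - [0.08,0.02,0.75]
    - [0.107,0.02,0.88]
  rotation:
    - [0,0,0.015]
    - [0,0,0.03]
    - [0,0,0.045]
    - [0,0,0.056]
  grip: [1,1,1,1]

```text
time_s: 12.05
position: [0.4911, 0.0448, 0.1086]
tcp_rot: [[0.939, -0.056, 0.34], [-0.339, 0.02, 0.94], [-0.06, -0.998, -0.0]]
force: [-0.2, 0.1, -2.5]
opening: 0.572
```

Call:
arm_command:
  translation:
    - [0.03,0,0.3]
    - [0.05,0.01,0.6]
    - [0.108,0.014,0.88]
  rotation:
    - [0,0,0.02]
    - [0,0,0.04]
    - [0,0,0.056]
  grip: [1,1,1]

```text
time_s: 12.35
position: [0.5226, 0.1076, 0.1068]
tcp_rot: [[0.933, -0.113, 0.341], [-0.339, 0.04, 0.94], [-0.12, -0.993, -0.001]]
force: [0.5, -0.6, -2.9]
opening: 0.574
```

Call:
arm_command:
  translation:
    - [0.03,0,0.3]
    - [0.05,0.01,0.6]
    - [0.108,0.01,0.85]
    - [0.108,0.01,0.88]
    - [0.108,0.01,0.88]
  rotation:
    - [0,0,0.02]
    - [0,0,0.04]
    - [0,0,0.056]
    - [0,0,0.056]
    - [0,0,0.056]
  grip: [1,1,1,1,1]

```text
time_s: 12.85
position: [0.5544, 0.1702, 0.1048]
tcp_rot: [[0.926, -0.166, 0.34], [-0.335, 0.059, 0.94], [-0.176, -0.984, -0.001]]
force: [-0.3, -0.2, -4.4]
opening: 0.571
```

```bash
python3 - <<'E'
from tgt import *
from crop import *
st();where()
legs([tcp(33,-6,30,10),tcp(33,-6,22,10),tcp(47,-6,21.5,10)])
t=eyes.capture("top");s=eyes.capture("scene")
p,R=cur()
def corners(h=35.7):
    B=[(x,h,y) for x,y in((50,30),(50,-30),(-50,-30),(-50,30))]+[(x,h-44,y) for x,y in((30,25),(30,-25),(-30,-25),(-30,25))]
    return [p+R.apply(np.array(b)/1000) for b in B]
out=[]
for c,o in((t,(190,150)),(s,(180,200))):
    im=c["image"]; im=crop(im,o[0],o[1],125,125,400,400)
    for q in proj(c,corners()): cv2.circle(im,tuple(int(v) for v in (q-o)*3.2),2,(0,0,255),-1)
    q=proj(c,[S+RS.apply(np.array(b)/1000) for b in((30,35,34),(-30,35,34),(40,-46,32),(40,-46,66),(40,37,66),(-56,-44,25),(-56,37,25))])
    for v in q: cv2.circle(im,tuple(int(w) for w in (v-o)*3.2),2,(0,255,0),-1)
    out.append(im)
cv2.imwrite("pics/c4.png",bright(np.hstack(out)))
E
```

```text
t 12.85 p [0.5544, 0.1702, 0.1048] zdir 70.13 y [-0.166, 0.059, -0.984] F [-0.3, -0.2, -4.4] M [0.03, -0.3, 0.07] open 0.571 J [4.0, 40.0, 89.0, 5.0, 60.0, -69.0]
end edge (station mm) [32.0, -6.6, 60.9] pitch 10.15
T [0.079, 0.379, 0.009] R [0.002, 0.002, -0.003] -> [0.556, 0.17, 0.074] rows>= 1
T [0.017, 0.098, -0.0] R [-0.0, 0.0, -0.0] -> [0.556, 0.17, 0.066] rows>= 1
T [0.173, -0.024, 0.0] R [0.0, 0.0, 0.0] -> [0.569, 0.166, 0.065] rows>= 1
```

View pics/c4.png

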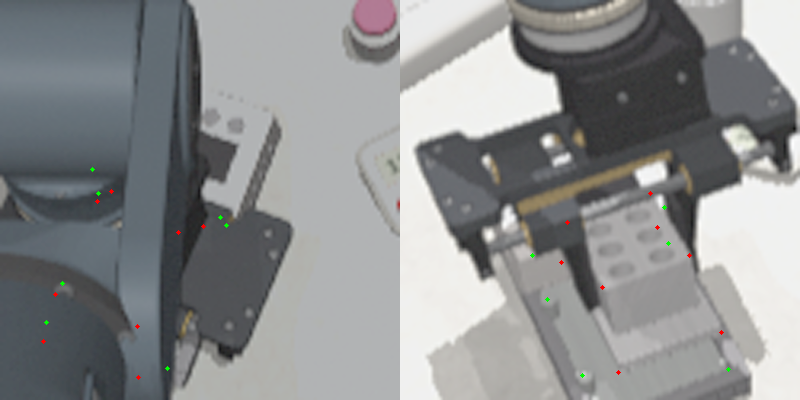

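The scene view shows the tilted block over the bed. The projected station pins (547,299), (582,376) and the body-top corners match what's there to about a pixel, so I'll lower and tuck.

Call:
arm_command:
  translation:
    - [0.03,0.12,0.009]
    - [0.06,0.25,0.009]
    - [0.09,0.4,0.009]
    - [0.097,0.475,0.009]
    - [0.097,0.475,0.009]
  rotation:
    - [0,0,0]
    - [0,0,0]
    - [0,0,0]
    - [0,0,0]
    - [0,0,0]
  grip: [1,1,1,1,1]

```text
time_s: 13.45
position: [0.555, 0.1704, 0.0651]
tcp_rot: [[0.925, -0.168, 0.341], [-0.336, 0.059, 0.94], [-0.178, -0.984, -0.001]]
force: [0.2, 0.1, -2.7]
opening: 0.576
```

```bash
python3 - <<'E'
from tgt import *
st();where()
legs([tcp(47,-6,21.5,10)])
E
```

```text
t 13.45 p [0.555, 0.1704, 0.0651] zdir 70.04 y [-0.168, 0.059, -0.984] F [0.2, 0.1, -2.7] M [0.03, -0.34, 0.05] open 0.576 J [4.0, 44.0, 90.0, 5.0, 56.0, -69.0]
end edge (station mm) [32.4, -6.3, 21.1] pitch 10.27
T [0.177, -0.035, 0.003] R [0.002, 0.0, -0.004] -> [0.569, 0.166, 0.065] rows>= 1
```

Call:
arm_command:
  translation:
    - [0.05,-0.01,0]
    - [0.1,-0.02,0]
    - [0.15,-0.03,0]
    - [0.18,-0.035,0]
    - [0.18,-0.035,0]
  rotation:
    - [0,0,0]
    - [0,0,0]
    - [0,0,0]
    - [0,0,0]
    - [0,0,0]
  grip: [1,1,1,1,1]

```text
time_s: 13.95
position: [0.5702, 0.1655, 0.0669]
tcp_rot: [[0.925, -0.165, 0.341], [-0.336, 0.06, 0.94], [-0.175, -0.985, -0.0]]
force: [-0.3, 0.6, -5.1]
opening: 0.574
```

```bash
python3 - <<'E'
from tgt import *
st();where()
E
```

```text
t 13.95 p [0.5702, 0.1655, 0.0669] zdir 70.05 y [-0.165, 0.06, -0.985] F [-0.3, 0.6, -5.1] M [-0.03, -0.26, 0.04] open 0.574 J [3.0, 44.0, 88.0, 5.0, 57.0, -69.0]
end edge (station mm) [48.5, -5.7, 23.0] pitch 10.08
```

Call:
arm_command:
  translation:
    - [0,0.01,0]
    - [0.01,0.02,0]
    - [0.02,0.02,0]
  rotation:
    - [0,0,0]
    - [0,0,0]
    - [0,0,0]
  grip: [1,1,1]

```text
time_s: 14.25
position: [0.5717, 0.1652, 0.0653]
tcp_rot: [[0.926, -0.164, 0.341], [-0.336, 0.06, 0.94], [-0.174, -0.985, 0.0]]
force: [0.6, 0.5, -3.2]
opening: 0.569
```

Call:
arm_command:
  translation:
    - [0.01,0,0]
    - [0.02,0,0]
    - [0.02,0,0]
  rotation:
    - [0,0,0]
    - [0,0,0]
    - [0,0,0]
  grip: [1,1,1]

```text
time_s: 14.55
position: [0.5725, 0.1648, 0.0649]
tcp_rot: [[0.925, -0.165, 0.341], [-0.336, 0.06, 0.94], [-0.176, -0.984, -0.0]]
force: [-0.5, 1.3, -3.3]
opening: 0.567
```

```bash
python3 - <<'E'
from tgt import *
st();where()
E
```

```text
t 14.55 p [0.5725, 0.1648, 0.0649] zdir 70.06 y [-0.165, 0.06, -0.984] F [-0.5, 1.3, -3.3] M [0.12, -0.17, -0.02] open 0.567 J [3.0, 45.0, 88.0, 5.0, 57.0, -70.0]
end edge (station mm) [50.8, -5.5, 21.0] pitch 10.12
```

Call:
arm_command:
  translation:
    - [0.01,0,0]
    - [0.02,0,0]
    - [0.02,0,0]
  rotation:
    - [0,0,0]
    - [0,0,0]
    - [0,0,0]
  grip: [1,1,1]

```text
time_s: 14.85
position: [0.5727, 0.1645, 0.0645]
tcp_rot: [[0.925, -0.168, 0.341], [-0.335, 0.06, 0.94], [-0.178, -0.984, -0.001]]
force: [-4.9, 1.7, -0.8]
opening: 0.572
```

```bash
python3 - <<'E'
from tgt import *
st();where()
E
```

```text
t 14.85 p [0.5727, 0.1645, 0.0645] zdir 70.08 y [-0.168, 0.06, -0.984] F [-4.9, 1.7, -0.8] M [0.45, 0.47, 0.14] open 0.572 J [3.0, 45.0, 87.0, 5.0, 57.0, -70.0]
end edge (station mm) [51.0, -5.7, 20.4] pitch 10.28
```

```bash
sed -i 's/^S=.*/S=np.array([.5693,.1719,0]); YAW=-20/' tgt.py; python3 - <<'E'
from tgt import *
where()
legs([tcp(47.2,-6,19.5,10)])
p,R=tcp(47.2,-6,19.5,10)
for q,z in((7.5,19.2),(5,19),(2.5,18.7),(0,18.5)):
    print(q);legs([tcp(47.2,-6,z,q)],p,R)
E
```

```text
end edge (station mm) [48.6, -5.8, 20.4] pitch 10.28
T [-0.017, 0.018, -0.003] R [0.001, 0.001, -0.005] -> [0.571, 0.165, 0.063] rows>= 1
7.5
T [-0.018, 0.031, 0.0] R [0.0, -0.0, -0.042] -> [0.569, 0.165, 0.061] rows>= 1
5
T [-0.035, 0.062, 0.0] R [-0.0, 0.0, -0.083] -> [0.568, 0.166, 0.059] rows>= 1
2.5
T [-0.051, 0.095, 0.0] R [-0.0, -0.0, -0.125] -> [0.566, 0.167, 0.057] rows>= 1
0
T [-0.066, 0.128, 0.0] R [-0.0, -0.0, -0.167] -> [0.565, 0.167, 0.054] rows>= 2
```

Call:
arm_command:
  translation:
    - [-0.02,0.01,0]
    - [-0.038,0.015,0]
    - [-0.038,0.015,0]
  rotation:
    - [0,0,0]
    - [0,0,0]
    - [0,0,0]
  grip: [1,1,1]

```text
time_s: 15.15
position: [0.5723, 0.1649, 0.0639]
tcp_rot: [[0.926, -0.162, 0.341], [-0.336, 0.059, 0.94], [-0.172, -0.985, 0.001]]
force: [-1.2, -0.6, -3.7]
opening: 0.575
```

```bash
python3 - <<'E'
from tgt import *
st();where()
E
```

```text
t 15.15 p [0.5723, 0.1649, 0.0639] zdir 70.05 y [-0.162, 0.059, -0.985] F [-1.2, -0.6, -3.7] M [0.01, -0.3, 0.05] open 0.575 J [3.0, 45.0, 88.0, 5.0, 57.0, -70.0]
end edge (station mm) [48.3, -5.4, 20.1] pitch 9.93
```

Now I'll lower the near end, with about 1 mm more back-off.

Call:
arm_command:
  translation:
    - [-0.025,0.03,0]
    - [-0.04,0.065,0]
    - [-0.05,0.085,0]
    - [-0.06,0.1,0]
  rotation:
    - [0,0,-0.04]
    - [0,0,-0.08]
    - [0,0,-0.11]
    - [0,0,-0.13]
  grip: [1,1,1,1]

```text
time_s: 15.55
position: [0.5663, 0.1672, 0.057]
tcp_rot: [[0.939, -0.034, 0.341], [-0.341, 0.013, 0.94], [-0.037, -0.999, 0.001]]
force: [0.2, -0.7, -3.7]
opening: 0.577
```

```bash
python3 - <<'E'
from tgt import *
st();where()
legs([tcp(47.2,-6,18.3,0)])
E
```

```text
t 15.55 p [0.5663, 0.1672, 0.057] zdir 70.05 y [-0.034, 0.013, -0.999] F [0.2, -0.7, -3.7] M [0.09, -0.19, -0.0] open 0.577 J [5.0, 43.0, 93.0, 1.0, 45.0, -66.0]
end edge (station mm) [47.4, -5.4, 19.5] pitch 2.11
T [-0.018, 0.038, -0.007] R [-0.001, 0.001, -0.035] -> [0.565, 0.167, 0.054] rows>= 1
```

Call:
arm_command:
  translation:
    - [-0.008,0.02,0]
    - [-0.018,0.04,0]
    - [-0.018,0.045,0]
    - [-0.018,0.045,0]
  rotation:
    - [0,0,-0.015]
    - [0,0,-0.034]
    - [0,0,-0.034]
    - [0,0,-0.034]
  grip: [1,1,1,1]

```text
time_s: 15.95
position: [0.5647, 0.1678, 0.0538]
tcp_rot: [[0.94, -0.003, 0.341], [-0.341, 0.002, 0.94], [-0.003, -1.0, 0.001]]
force: [-0.6, 1.0, -0.4]
opening: 0.572
```

```bash
python3 - <<'E'
from tgt import *
st();where()
E
```

```text
t 15.95 p [0.5647, 0.1678, 0.0538] zdir 70.06 y [-0.003, 0.002, -1.0] F [-0.6, 1.0, -0.4] M [0.1, -0.15, -0.01] open 0.572 J [6.0, 43.0, 95.0, 0.0, 42.0, -65.0]
end edge (station mm) [46.9, -5.3, 17.9] pitch 0.19
```

Call:
arm_command:
  translation:
    - [0,0.015,0]
    - [0,0.03,0]
    - [0,0.04,0]
  rotation:
    - [0,0,0]
    - [0,0,0]
    - [0,0,0]
  grip: [1,1,1]

```text
time_s: 16.25
position: [0.5647, 0.1679, 0.0536]
tcp_rot: [[0.94, -0.002, 0.341], [-0.341, 0.002, 0.94], [-0.003, -1.0, 0.001]]
force: [-6.9, -1.2, 25.4]
opening: 0.57
```

Call:
arm_command:
  translation:
    - [0,0,0]
    - [0,-0.015,0]
    - [0,-0.027,0]
  rotation:
    - [0,0,0]
    - [0,0,0]
    - [0,0,0]
  grip: [1,1,1]

```text
time_s: 16.55
position: [0.5647, 0.1679, 0.0537]
tcp_rot: [[0.94, -0.002, 0.341], [-0.341, 0.002, 0.94], [-0.003, -1.0, 0.001]]
force: [-2.4, 0.5, 2.1]
opening: 0.573
```

Call:
arm_command:
  translation:
    - [0.01,0,0.01]
    - [0.02,0,0.025]
    - [0.03,0,0.04]
    - [0.035,0,0.055]
  rotation:
    - [0,0,0]
    - [0,0,0]
    - [0,0,0]
    - [0,0,0]
  grip: [1,1,1,1]

```text
time_s: 16.95
position: [0.5661, 0.1692, 0.0537]
tcp_rot: [[0.94, -0.009, 0.34], [-0.34, -0.001, 0.94], [-0.008, -1.0, -0.004]]
force: [-6.5, -5.9, 14.8]
opening: 0.574
```

```bash
python3 - <<'E'
from tgt import *
st();where(); print("F station",RS.inv().apply(bot.read_state()["force"]).round(1))
E
```

```text
t 16.95 p [0.5661, 0.1692, 0.0537] zdir 70.12 y [-0.009, -0.001, -1.0] F [-6.5, -5.9, 14.8] M [-0.92, 0.85, 0.05] open 0.574 J [6.0, 43.0, 94.0, -0.0, 43.0, -64.0]
end edge (station mm) [47.6, -3.7, 17.6] pitch 0.46
F station [-4.1 -7.8 14.8]
```

Call:
arm_command:
  translation:
    - [0,-0.015,0]
    - [0.015,-0.017,0.02]
    - [0.025,-0.017,0.035]
    - [0.03,-0.017,0.045]
    - [0.03,-0.017,0.045]
  rotation:
    - [0,0,0]
    - [0,0,0]
    - [0,0,0]
    - [0,0,0]
    - [0,0,0]
  grip: [1,1,1,1,1]

```text
time_s: 17.45
position: [0.569, 0.172, 0.0538]
tcp_rot: [[0.94, -0.011, 0.341], [-0.341, -0.001, 0.94], [-0.01, -1.0, -0.005]]
force: [-6.8, -6.0, 9.5]
opening: 0.573
```

```bash
python3 - <<'E'
from tgt import *
st();where(); print("F station",RS.inv().apply(bot.read_state()["force"]).round(1))
E
```

```text
t 17.45 p [0.569, 0.172, 0.0538] zdir 70.09 y [-0.011, -0.001, -1.0] F [-6.8, -6.0, 9.5] M [-1.0, 0.73, -0.2] open 0.573 J [6.0, 43.0, 94.0, -0.0, 44.0, -64.0]
end edge (station mm) [49.4, -0.1, 17.6] pitch 0.55
F station [-4.3 -7.9  9.5]
```

Call:
arm_command:
  translation:
    - [0.01,-0.008,0.01]
    - [0.015,-0.008,0.02]
    - [0.015,-0.008,0.025]
    - [0.015,-0.008,0.025]
  rotation:
    - [0,0,0]
    - [0,0,0]
    - [0,0,0]
    - [0,0,0]
  grip: [1,1,1,1]

```text
time_s: 17.85
position: [0.5692, 0.1723, 0.0539]
tcp_rot: [[0.941, -0.015, 0.339], [-0.339, -0.004, 0.941], [-0.013, -1.0, -0.008]]
force: [-8.6, -9.7, 8.6]
opening: 0.571
```

```bash
python3 - <<'E'
from tgt import *
st();where(); print("F station",RS.inv().apply(bot.read_state()["force"]).round(1))
E
```

```text
t 17.85 p [0.5692, 0.1723, 0.0539] zdir 70.16 y [-0.015, -0.004, -1.0] F [-8.6, -9.7, 8.6] M [-1.66, 1.02, -0.07] open 0.571 J [6.0, 43.0, 93.0, -0.0, 44.0, -64.0]
end edge (station mm) [49.3, 0.2, 17.6] pitch 0.72
F station [ -4.8 -12.    8.6]
```

Call:
arm_command:
  translation:
    - [0.01,0,0]
    - [0.02,0,0]
    - [0.03,0,0]
    - [0.03,0,0]
  rotation:
    - [0,0,0]
    - [0,0,0]
    - [0,0,0]
    - [0,0,0]
  grip: [1,1,1,1]

```text
time_s: 18.25
position: [0.5693, 0.1722, 0.0539]
tcp_rot: [[0.94, -0.019, 0.34], [-0.34, -0.003, 0.941], [-0.017, -1.0, -0.009]]
force: [-11.6, -7.0, 10.9]
opening: 0.576
```

```bash
python3 - <<'E'
from tgt import *
st();where(); print("F station",RS.inv().apply(bot.read_state()["force"]).round(1))
E
```

```text
t 18.25 p [0.5693, 0.1722, 0.0539] zdir 70.15 y [-0.019, -0.003, -1.0] F [-11.6, -7.0, 10.9] M [-1.12, 1.6, 0.01] open 0.576 J [6.0, 43.0, 93.0, -0.0, 44.0, -64.0]
end edge (station mm) [49.3, 0.1, 17.3] pitch 0.98
F station [ -8.5 -10.5  10.9]
```

Call:
arm_command:
  translation:
    - [0.005,-0.012,0]
    - [0.015,-0.012,0]
    - [0.03,-0.012,0]
    - [0.03,-0.012,0]
  rotation:
    - [0,0,0]
    - [0,0,0]
    - [0,0,0]
    - [0,0,0]
  grip: [1,1,1,1]

```text
time_s: 18.65
position: [0.5695, 0.1722, 0.054]
tcp_rot: [[0.94, -0.024, 0.34], [-0.34, -0.002, 0.94], [-0.022, -1.0, -0.01]]
force: [-14.2, -3.7, 9.8]
opening: 0.57
```

```bash
python3 - <<'E'
from tgt import *
st();where(); print("F station",RS.inv().apply(bot.read_state()["force"]).round(1))
E
```

```text
t 18.65 p [0.5695, 0.1722, 0.054] zdir 70.14 y [-0.024, -0.002, -1.0] F [-14.2, -3.7, 9.8] M [-0.67, 2.02, 0.05] open 0.57 J [6.0, 44.0, 93.0, 0.0, 45.0, -64.0]
end edge (station mm) [49.3, 0.1, 17.2] pitch 1.24
F station [-12.1  -8.3   9.8]
```

Call:
arm_command:
  translation:
    - [-0.02,0,0]
    - [-0.035,0,-0.01]
    - [-0.035,0,-0.01]
  rotation:
    - [0,0,0]
    - [0,0,0]
    - [0,0,0]
  grip: [1,1,1]

```text
time_s: 18.95
position: [0.5693, 0.1722, 0.0539]
tcp_rot: [[0.94, -0.018, 0.34], [-0.34, -0.002, 0.94], [-0.016, -1.0, -0.008]]
force: [-8.8, -5.3, 4.9]
opening: 0.574
```

Call:
arm_command:
  translation:
    - [0,0,0]
    - [0,0,0]
    - [0,0,0]
    - [0,0,0]
  rotation:
    - [0,0,0]
    - [0,0,0]
    - [0,0,0]
    - [0,0,0]
  grip: [0.4,-0.2,-0.5,-0.5]

```text
time_s: 19.35
position: [0.5761, 0.1738, 0.055]
tcp_rot: [[0.94, -0.002, 0.341], [-0.341, 0.002, 0.94], [-0.003, -1.0, 0.001]]
force: [0.9, 0.2, -1.0]
opening: 0.694
```

```bash
python3 - <<'E'
from tgt import *
from crop import *
st();where(); print("F station",RS.inv().apply(bot.read_state()["force"]).round(1))
E
```

```text
t 19.35 p [0.5761, 0.1738, 0.055] zdir 70.03 y [-0.002, 0.002, -1.0] F [0.9, 0.2, -1.0] M [0.06, -0.17, -0.05] open 0.694 J [6.0, 43.0, 93.0, 0.0, 44.0, -64.0]
end edge (station mm) [55.7, 4.2, 19.1] pitch 0.15
F station [ 0.8  0.5 -1. ]
```

Call:
arm_command:
  translation:
    - [0,0,0]
    - [0,-0.3,0]
    - [0,-0.6,0]
    - [0,-1,0]
  rotation:
    - [0,0,0]
    - [0,0,0]
    - [0,0,0]
    - [0,0,0]
  grip: [-0.9,-0.9,-0.9,-0.9]

```text
time_s: 19.75
position: [0.5755, 0.1737, 0.1352]
tcp_rot: [[0.94, -0.005, 0.341], [-0.341, 0.002, 0.94], [-0.005, -1.0, -0.0]]
force: [0.9, 0.1, 0.9]
opening: 0.933
```

Call:
arm_command:
  translation:
    - [-0.4,-0.3,-0.5]
    - [-0.8,-0.6,-1]
    - [-0.8,-0.6,-1]
  rotation:
    - [0,0,0]
    - [0,0,0]
    - [0,0,0]
  grip: [-0.9,-0.9,-0.9]

```text
time_s: 20.05
position: [0.485, 0.1191, 0.1852]
tcp_rot: [[0.94, -0.005, 0.342], [-0.342, 0.001, 0.94], [-0.005, -1.0, -0.0]]
force: [-0.4, 0.9, 0.8]
opening: 0.954
```

Call:
arm_command:
  translation:
    - [0,-0.3,-0.5]
    - [0,-0.3,-1]
    - [0,-0.3,-1]
  rotation:
    - [0,0,0]
    - [0,0,0]
    - [0,0,0]
  grip: [-0.9,-0.9,-0.9]

```text
time_s: 20.35
position: [0.4611, 0.0419, 0.2084]
tcp_rot: [[0.939, -0.002, 0.345], [-0.345, 0.0, 0.939], [-0.002, -1.0, -0.0]]
force: [0.0, 0.5, -0.1]
opening: 0.95
```

```bash
python3 - <<'E'
from tgt import *
from crop import *
st()
t=eyes.capture("top");s=eyes.capture("scene")
cv2.imwrite("pics/top5.png",t["image"]);cv2.imwrite("pics/scene5.png",s["image"])
a=np.hstack([crop(t["image"],190,160,160,120,400,300),crop(s["image"],190,200,160,120,400,300)])
b=np.hstack([crop(t["image"],200,195,64,48,400,300),crop(s["image"],205,265,80,60,400,300)])
cv2.imwrite("pics/c5.png",bright(np.vstack([a,b])))
E
```

```text
t 20.35 p [0.4611, 0.0419, 0.2084] zdir 69.82 y [-0.002, 0.0, -1.0] F [0.0, 0.5, -0.1] M [0.08, -0.21, 0.03] open 0.95 J [-9.0, 21.0, 107.0, -0.0, 52.0, -78.0]
```

View pics/c5.png

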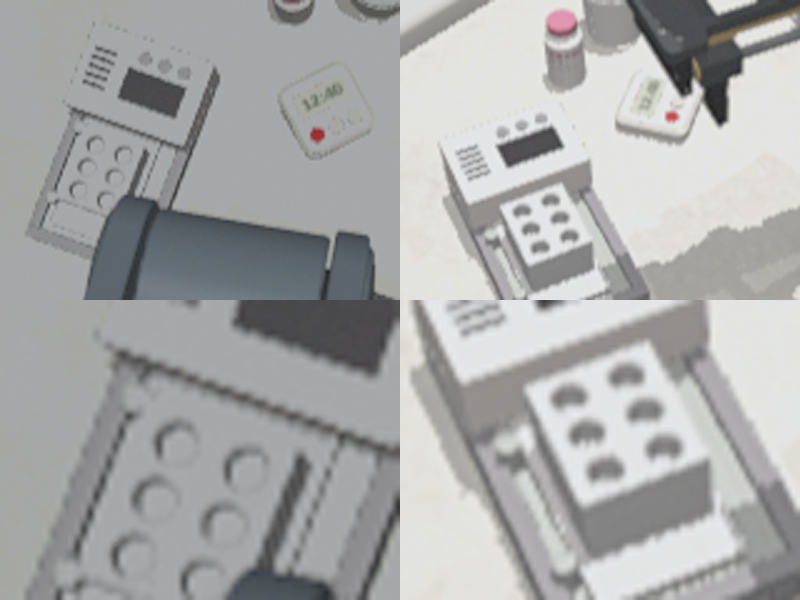

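The block is seated under the lip between the pins. The wells are visible, and the timer, vial and cup haven't moved. Next is a numeric check of position and yaw.

```bash
python3 - <<'E'
from tgt import *
from scipy.optimize import least_squares
C={n:eyes.capture(n) for n in("top","scene")}
W={"scene":(np.array([(570,397),(627,375),(587,433),(645,411),(605,470),(664,448)])-[400,300])/5+[205,265],
"top":(np.array([(177,443),(247,467),(156,498),(224,522),(133,553)])-[0,300])/6.25+[200,195]}
wells=[(18.5*a,b*11.46) for a in(1,0,-1) for b in(1,-1)]
pins={"top":[(221.8,210.2),(211,238.6)],"scene":[(226.75,294),(238.25,317)]}
def fit(ns,pts,px,z,x0):
    def f(p):
        r=Ro.from_euler('z',p[2]).as_matrix()[:2,:2];o=[]
        for n in ns:
            k=len(px[n]);Q=np.array(pts[:k])/1000@r.T+p[:2]
            o.append(proj(C[n],np.c_[Q,np.full(k,z)])-px[n])
        return np.vstack(o).ravel()
    r=least_squares(f,x0);return r.x,np.abs(r.fun).max()
for ns in(["top"],["scene"],["top","scene"]):
    b,e=fit(ns,wells,W,.062,[.57,.17,-.35]); s,e2=fit(ns,[(30,35),(-30,35)],pins,.034,[.57,.17,-.35])
    print(ns,"block",b[:2].round(4),np.degrees(b[2]).round(2),e.round(2),"pins",s[:2].round(4),np.degrees(s[2]).round(2),e2.round(2),"rel mm",(RS.inv().apply(np.r_[b[:2]-s[:2],0])*1000).round(1)[:2])
for n in("top","scene"):
    for k,z in(("timer",0),("vial",0),("cup",0)): print(n,k,[atz(C[n],np.array(r["point"])*[640,480],z).round(3)[:2].tolist() for r in models.spot_point(n,k)[:1]])
E
```

```text
['top'] block [0.5679 0.1706] -19.26 0.19 pins [0.5679 0.17  ] -18.7 0.08 rel mm [-0.2  0.5]
['scene'] block [0.5669 0.1716] -19.7 0.14 pins [0.5667 0.1712] -18.37 0.29 rel mm [0.  0.4]
['top', 'scene'] block [0.5675 0.1711] -19.7 0.43 pins [0.5674 0.1706] -18.54 0.75 rel mm [-0.1  0.5]
top timer [[0.626, -0.01]]
top vial [[0.721, 0.029]]
top cup [[0.726, -0.043]]
scene timer [[0.62, -0.006]]
scene vial [[0.715, 0.023]]
scene cup [[0.746, -0.049]]
```

```bash
python3 -c "
from pl import *
st(); bot.hand_in(); st()"
```

```text
t 20.85 p [0.461, 0.0455, 0.2072] zdir 70.13 y [-0.004, 0.002, -1.0] F [-0.6, -0.4, -0.8] M [0.07, -0.18, -0.03] open 0.952 J [-8.0, 21.0, 107.0, 0.0, 52.0, -78.0]
the job is handed in; nothing more can be done
the job is handed in; nothing more can be done
```

I completed every step and handed the job in at about 21 s of the 54 s allowed; the hand-in gave no verdict.

**What I did:** I lifted the block from the cradle by its ends, set it upright on the bench and let go. I re-gripped it across the sides and tucked it under the lip at about 10° of tilt, feeling the end stop. I then lowered it inside the border, pressed it onto the bed with about 25 N at the wrist and slid it against both side pins and the end stop. Finally I released it and backed the arm off clear of everything.

**Last checks:**
- **Position:** both cameras put the block within about 0.2 mm of home along x and 0.5 mm along y.
- **Contact:** the block stopped moving while the sideways force rose to about 12 N in each direction. Almost no twisting moment showed, so both pins are probably touching.
- **Bystanders:** nothing looked disturbed in the last picture. The networks' before-and-after positions for the timer and vial agree to within about 1 cm, and the cup's to about 1 cm from each camera.

**Where checks disagreed or were weak:**
- **Squareness:** block yaw (-19.7°) and the yaw from the two pins (-18.5°) differ by about 1.2°. I put that down to pixel noise, since the limit is 1.4°.
- **Station x:** my first camera estimate of the station was about 2.4 mm off along x, and I corrected it when I touched the end stop.
- **End stop:** during the final push, the arm's own reading put the flange end 0.7 mm short of the stop. Friction alone could also explain that push force, and I did not do a separate confirming push.

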